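# Grade young cheeses by height on the ripening plank

## Robot

A 6-joint arm with a two-finger parallel gripper is mounted at the origin on the work surface. World frame = base frame: x ahead of the robot, y to its left, z up, the work surface at z = 0. Lengths are in m, angles in rad, forces in N, time in s.
With the tool pointing down it reaches from about 0.425 to 0.95 m from the base axis. Payload 14.7 kg.
Tool frame: the origin (TCP) lies midway between the tips of the shut fingers; the grasp point (between the pads) lies bot.hold_point_z behind it (bot.hold_point_z is the distance from the TCP to the grasp point, in m); z points along the fingers, y is the line along which they close (so a half turn about z gives the same grasp; the last joint's range is limited). The gripper opens to 85 mm and grips with 20 to 120 N. Pads are 22 mm wide; open, the fingers measure 114 mm over their backs; the gripper's body (76 mm by 85 mm) begins 54 mm behind the grasp point. The pads swing forward as they close: fully open they stand 13 mm farther back than shut.
Start: joints at [-1.2, 0.48, 1.596, -0, 1.065, -0.047], TCP at [0.264, -0.594, 0.231] pointing down, gripper open.
Joint ranges: [-2.75, 2.75], [-0.82, 2.05], [0.23, 2.67], [-1.56, 4.7], [0.09, 2.69], [-2.92, 2.92]. Speed limits (rad/s): [1.89, 1.89, 2.39, 3.01, 3.01, 3.01].

## Interface

Orientations are given as a unit quaternion [w, x, y, z].
In Python, from cell import bot gives the robot as it stands. The module is installed in compiled form; this text tells all that it offers.
- The arm moves only by the tool arm_command, never from a script. Its argument "deltas" is a list of rows, each an object with "linear": the shift along the tool's x, y, z scaled (see below), a list of three; "twist": the turn, a rotation vector about the tool's x, y, z scaled (see below), a list of three; "fingers": the opening, from -1 (shut) to 1 (fully open). In form: [{"linear": [dx, dy, dz], "twist": [rx, ry, rz], "fingers": fingers}, ...]. A call has 1 to 8 rows; each row shifts and turns the commanded pose from where the row before left it, along the tool's axes as they then stand; what a row does not reach is not made up. The controller multiplies each number of a shift by 0.12 m and each number of a turn by pi/4 rad. A row lasts 1/10 s, in which the tool goes at most 50 mm and 8.59 degrees, less where a joint would pass 70% of its speed; a pose out of reach is approached as far as the arm can. A call with a number of a shift or a turn outside -1 to 1 is refused whole. A call with a gripper value outside its range is refused whole. The fingers move at their own pace and stop on an object; "newtons" is the grip in N (left out, the last holds). Time passes only in rows, so rows that do not move let the fingers close. It gives the time, the measured TCP pose, the force, the opening and the grip force at its end, in the units of the state.
- bot.get_obs(): the state, without advancing time (a new reading comes with each control period).
- bot.read_camera(name): name is "scene" or "top" or "wrist"; returns a dict with "img" (480x640x3 uint8, blue, green, red), "depth" (480x640 float32, m along the optical axis (not along the pixel's ray), 0 where there is no reading), "camera_matrix" (3x3 intrinsics, pixels), "R" (3x3) and "t" (3): a world point X has camera coordinates R X + t. Camera axes: x right, y down, z forward; pixel columns grow to the right and rows downward; lengths in m; the calibration is good to about 2 mm. The wrist camera is an equidistant fisheye: a pixel r from the principal point sees the ray r / f radians off the axis. A picture is of the moment at which its call begins.
- bot.sign_off(): hands the job in; it is judged then, once.
The state is a dict: "clock": time; "q": joint angles; "joint_vel": joint speeds; "effort": joint torques, N m; "position": TCP position; "orientation": TCP orientation; "wrist_force": force on the tool from outside, world axes, zero at the start; "moment": the same for the moment, N m; "opening": opening from 0.0 (shut) to 1.0 (fully open); "gripper_force": force on a finger pad.
Only numpy, scipy, OpenCV 4.12 (cv2) and the standard library are available. Lean on these libraries where they do the work, as an engineer would, in place of code of your own. Each camera call takes 0.05 s, during which the arm holds its last target. There are 200 camera calls.

## Task

Line the four small cheeses up on the ripening plank in order of height, one centred on each round mat: the shortest on the mat next to the dial hygrometer, rising to the tallest on the mat next to the salt jar. Set each one down gently and upright without dropping it, and leave the hygrometer and the salt jar where they are.

Things in the scene. Friction and masses are not known exactly. Their poses are not given: they have to be found in the camera images.
- cheese_flat: small round cheese with a mottled grey and white mould rind, an upright cylinder 60 mm across and 28 mm high, firm, loose on the table; origin at the centre of its underside, z up along its axis
- cheese_low: small round cheese with a mottled grey and white mould rind, an upright cylinder 52 mm across and 40 mm high, firm, loose on the table; origin at the centre of its underside, z up along its axis
- cheese_medium: small round cheese with a mottled grey and white mould rind, an upright cylinder 64 mm across and 52 mm high, firm, loose on the table; origin at the centre of its underside, z up along its axis
- cheese_tall: small round cheese with a mottled grey and white mould rind, an upright cylinder 56 mm across and 64 mm high, firm, loose on the table; origin at the centre of its underside, z up along its axis
- mat_a: one of four identical round white ripening mats, 72 mm across, 3 mm thick, fixed in a straight row, 95 mm between centres, on a raised wooden plank (110 mm wide, 580 mm long, top 36 mm above the table); which one sits where in the row varies; origin at the centre of its underside on the plank, so a cheese on it stands 3 mm above this point
- mat_b: one of four identical round white ripening mats, 72 mm across, 3 mm thick, fixed in a straight row, 95 mm between centres, on a raised wooden plank (110 mm wide, 580 mm long, top 36 mm above the table); which one sits where in the row varies; origin at the centre of its underside on the plank, so a cheese on it stands 3 mm above this point
- mat_c: one of four identical round white ripening mats, 72 mm across, 3 mm thick, fixed in a straight row, 95 mm between centres, on a raised wooden plank (110 mm wide, 580 mm long, top 36 mm above the table); which one sits where in the row varies; origin at the centre of its underside on the plank, so a cheese on it stands 3 mm above this point
- mat_d: one of four identical round white ripening mats, 72 mm across, 3 mm thick, fixed in a straight row, 95 mm between centres, on a raised wooden plank (110 mm wide, 580 mm long, top 36 mm above the table); which one sits where in the row varies; origin at the centre of its underside on the plank, so a cheese on it stands 3 mm above this point
- dial: round brass-rimmed dial hygrometer, 66 mm across and 25 mm high, lying face up on one end of the plank in line with the mats, its centre about 95 mm from that of the nearest mat; loose, 0.25 kg; origin at the centre of its underside
- jar: white ceramic salt jar with a cork lid, 68 mm across and 68 mm high, standing on the other end of the plank, about 95 mm from the nearest mat; loose, 0.45 kg; origin at the centre of its underside
Not all that is in view belongs to the job. Leave any orange or pink look-alike of the cheese_flat alone.

How it is judged:
At the end, for the whole second after the job is handed in: Counting from the dial hygrometer towards the salt jar, the mats carry the cheeses in rising order of height (28, 40, 52, 64 mm), each centred within 15 mm of its mat's centre, standing flat on it (upright within 0.1 rad), released and at rest (((horizontal distance between cheese_flat and mat_a below 0.015 m and z of cheese_flat in the frame of mat_a between 0 and 0.007 m) or (horizontal distance between cheese_flat and mat_b below 0.015 m and z of cheese_flat in the frame of mat_b between 0 and 0.007 m) or (horizontal distance between cheese_flat and mat_c below 0.015 m and z of cheese_flat in the frame of mat_c between 0 and 0.007 m) or (horizontal distance between cheese_flat and mat_d below 0.015 m and z of cheese_flat in the frame of mat_d between 0 and 0.007 m)) and horizontal distance between cheese_flat and dial between 0.05 and 0.14 m and angle between each of cheese_flat, cheese_low, cheese_medium, cheese_tall's own z axis and vertical below 0.1 rad and linear speed of each of cheese_flat, cheese_low, cheese_medium, cheese_tall below 0.02 m/s and angular speed of each of cheese_flat, cheese_low, cheese_medium, cheese_tall below 0.2 rad/s and contact force between the fingers and cheese_flat below 0.05 N and ((horizontal distance between cheese_low and mat_a below 0.015 m and z of cheese_low in the frame of mat_a between 0 and 0.007 m) or (horizontal distance between cheese_low and mat_b below 0.015 m and z of cheese_low in the frame of mat_b between 0 and 0.007 m) or (horizontal distance between cheese_low and mat_c below 0.015 m and z of cheese_low in the frame of mat_c between 0 and 0.007 m) or (horizontal distance between cheese_low and mat_d below 0.015 m and z of cheese_low in the frame of mat_d between 0 and 0.007 m)) and horizontal distance between cheese_low and dial between 0.145 and 0.235 m and contact force between the fingers and cheese_low below 0.05 N and ((horizontal distance between cheese_medium and mat_a below 0.015 m and z of cheese_medium in the frame of mat_a between 0 and 0.007 m) or (horizontal distance between cheese_medium and mat_b below 0.015 m and z of cheese_medium in the frame of mat_b between 0 and 0.007 m) or (horizontal distance between cheese_medium and mat_c below 0.015 m and z of cheese_medium in the frame of mat_c between 0 and 0.007 m) or (horizontal distance between cheese_medium and mat_d below 0.015 m and z of cheese_medium in the frame of mat_d between 0 and 0.007 m)) and horizontal distance between cheese_medium and dial between 0.24 and 0.33 m and contact force between the fingers and cheese_medium below 0.05 N and ((horizontal distance between cheese_tall and mat_a below 0.015 m and z of cheese_tall in the frame of mat_a between 0 and 0.007 m) or (horizontal distance between cheese_tall and mat_b below 0.015 m and z of cheese_tall in the frame of mat_b between 0 and 0.007 m) or (horizontal distance between cheese_tall and mat_c below 0.015 m and z of cheese_tall in the frame of mat_c between 0 and 0.007 m) or (horizontal distance between cheese_tall and mat_d below 0.015 m and z of cheese_tall in the frame of mat_d between 0 and 0.007 m)) and horizontal distance between cheese_tall and dial between 0.335 and 0.425 m and contact force between the fingers and cheese_tall below 0.05 N); the robot touches nothing.
It fails at once if the dial hygrometer is shifted more than 20 mm (distance of dial from where it was at the start of the episode above 0.02 m).
It fails at once if the salt jar is shifted more than 20 mm (distance of jar from where it was at the start of the episode above 0.02 m).
It fails at once if a cheese is dropped: let go, it moves faster than 0.7 m/s, as after a fall of 25 mm or more ((linear speed of cheese_flat above 0.7 m/s and contact force between the fingers and cheese_flat below 0.01 N) or (linear speed of cheese_low above 0.7 m/s and contact force between the fingers and cheese_low below 0.01 N) or (linear speed of cheese_medium above 0.7 m/s and contact force between the fingers and cheese_medium below 0.01 N) or (linear speed of cheese_tall above 0.7 m/s and contact force between the fingers and cheese_tall below 0.01 N)).
It also fails if it takes over 102 s, if anything falls off the work surface, if the arm or the gripper's body presses on something with over 40 N, if the wrist force passes 120 N, or if a joint passes its speed limit or range.

## Working session

There is one attempt and no reset: what is moved stays moved. The work goes in short steps, Python scripts to look and compute and a tool call to move; the robot and the scene stay as the last step left them, time stands still between calls to the robot, and variables do not carry over. Pictures are saved under pics/ and viewed, at most 14 in all, crops included, and the job is handed in when it is done.

Besides the shell and the picture viewer there is one more tool, called after "Request:" in YAML: its name, and indented under it one key for each argument. arm_command: Moves the arm, as the interface text tells. Shifts and turns lie within -1 to 1; 1 stands for 0.12 m of shift or pi/4 rad of turn. Its arguments: {"type":"object","properties":{"deltas":{"type":"array"},"newtons":{"type":"number"}},"required":["deltas"]}

```bash
mkdir -p pics; python3 - <<'E'
from cell import bot
import cv2,numpy as np
o=bot.get_obs();print(o,bot.hold_point_z)
for n in("scene","top"):
    c=bot.read_camera(n);cv2.imwrite(f"pics/{n}0.png",c["img"]);np.savez(f"{n}0.npz",**c)
    print(n,c["camera_matrix"],c["R"],c["t"])
E
```

```text
{'clock': 0.0, 'q': array([-1.19963684e+00,  4.80832376e-01,  1.59689163e+00, -1.00479110e-05,
        1.06509947e+00, -4.65931223e-02]), 'joint_vel': array([-0.00068125, -0.00050601, -0.00019934,  0.00114937, -0.00204269,
       -0.00018816]), 'effort': array([ 2.14163563e-03, -9.50651622e+01, -4.30187094e+01, -1.26211080e-04,
        1.21902270e-02, -3.63115839e-05]), 'position': array([ 0.26357581, -0.59369665,  0.23066543]), 'orientation': array([-6.06616919e-04,  9.78263852e-01,  2.07363102e-01, -1.03769265e-04]), 'wrist_force': array([0.39251319, 1.02818665, 0.21426023]), 'moment': array([ 0.04589067, -0.01745613, -0.01328189]), 'gripper_force': 0.0, 'opening': 1.0020842934192389} 0.0187
scene [[438.38874765   0.         319.51511465]
 [  0.         438.38874765 236.49762169]
 [  0.           0.           1.        ]] [[ 0.33051671  0.94377328  0.00712012]
 [ 0.76795605 -0.26454342 -0.58331834]
 [-0.54863668  0.19826439 -0.81221242]] [-0.18715563 -0.34057648  1.09657412]
top [[462.3787003    0.         318.91355585]
 [  0.         462.3787003  239.52343796]
 [  0.           0.           1.        ]] [[-0.02517555 -0.99968038 -0.00231066]
 [-0.99859543  0.02525588 -0.04657584]
 [ 0.04661931  0.00113484 -0.99891208]] [0.01967334 0.49379746 0.75760293]
```

View pics/scene0.png

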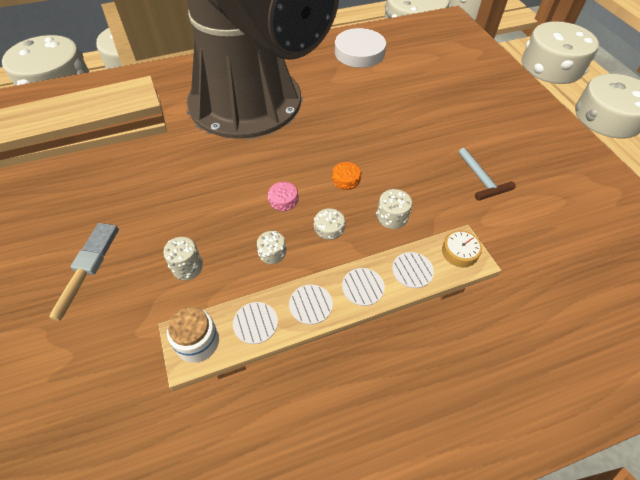

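View pics/top0.png

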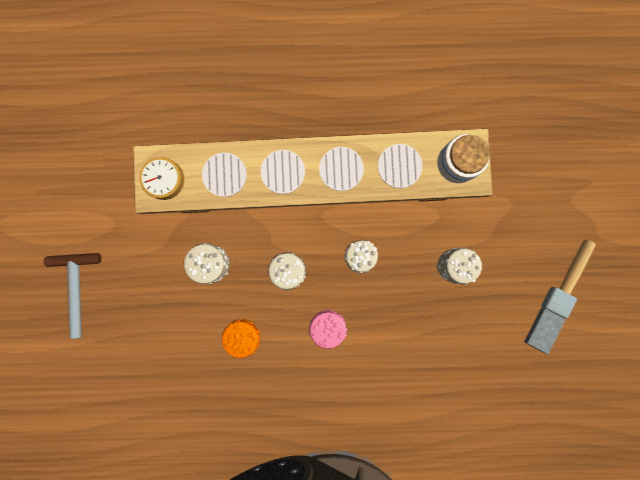

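The scene and top views agree. In the top image the dial is at (161,177), the mats at x≈224, 283, 341 and 400 (y≈170), and the jar at (466,157). The cheeses are medium (206,263), flat (287,271), low (362,256) and tall (462,265). The orange and pink look-alikes are at (241,339) and (328,330).

```bash
cat > h.py <<'E'
import numpy as np,cv2
def cast(c,uv,z):
    K,R,t=c["camera_matrix"],c["R"],c["t"]
    uv=np.atleast_2d(uv).astype(float)
    d=(np.c_[uv,np.ones(len(uv))]@np.linalg.inv(K).T)@R
    o=-R.T@t
    return o+d*((z-o[2])/d[:,2])[:,None]
def cloud(c):
    v,u=np.mgrid[:480,:640]
    K,R,t=c["camera_matrix"],c["R"],c["t"];D=c["depth"].astype(float)
    P=np.stack([(u-K[0,2])*D/K[0,0],(v-K[1,2])*D/K[1,1],D],-1)
    W=(P-t)@R; W[D==0]=np.nan
    return W
def disc(c,W,guess,z,r,tol=.006):
    "top face: pixels whose depth lies near height z, around the guess; ellipse centre cast onto z"
    m=(abs(W[...,2]-z)<tol)&(np.hypot(W[...,0]-guess[0],W[...,1]-guess[1])<r+.02)
    m=cv2.morphologyEx(m.astype(np.uint8),cv2.MORPH_OPEN,np.ones((3,3)))
    k=max(cv2.findContours(m,0,2)[0],key=cv2.contourArea)
    k=cv2.convexHull(k)
    w=cast(c,k[:,0],z)[:,:2].astype(np.float32)
    cc,rr=cv2.minEnclosingCircle(w)
    pts=W[m>0]
    return np.array(cc),rr*2000,np.median(pts[:,:2],0),np.median(pts[:,2])
E
python3 - <<'E'
from h import *
C={n:dict(np.load(n+"0.npz")) for n in("top","scene")}
W={n:cloud(C[n]) for n in C}
px={'medium':(206,263,.052,.032),'flat':(287,271,.028,.03),'low':(362,256,.04,.026),'tall':(463,265,.064,.028),'dial':(161,177,.061,.033),'jar':(468,155,.104,.034)}
for k,(u,v,z,r) in px.items():
    g=cast(C['top'],(u,v),z)[0]
    for n in C:
        try: a=disc(C[n],W[n],g,z,r); print(k,n,a[0].round(4),a[1].round(1),a[2].round(4),a[3].round(4))
        except Exception as e: print(k,n,e)
for n in C:
    c=C[n];hsv=cv2.cvtColor(c["img"],cv2.COLOR_BGR2HSV)
    m=((hsv[...,1]<45)&(hsv[...,2]>150)).astype(np.uint8)
    m[~((abs(W[n][...,2]-.039)<.006))]=0
    m=cv2.morphologyEx(m,cv2.MORPH_CLOSE,np.ones((5,5)))
    for k in cv2.findContours(m,0,2)[0]:
        if cv2.contourArea(k)>500:
            w=cast(c,k[:,0],.039)[:,:2].astype(np.float32);cc,r=cv2.minEnclosingCircle(w);print(n,'mat',np.round(cc,4),round(r*2000,1),np.round(w.mean(0),4))
E
```

```text
medium top 'float' object has no attribute 'round'
medium scene 'float' object has no attribute 'round'
flat top 'float' object has no attribute 'round'
flat scene 'float' object has no attribute 'round'
low top 'float' object has no attribute 'round'
low scene 'float' object has no attribute 'round'
tall top 'float' object has no attribute 'round'
tall scene 'float' object has no attribute 'round'
dial top 'float' object has no attribute 'round'
dial scene 'float' object has no attribute 'round'
jar top 'float' object has no attribute 'round'
jar scene 'float' object has no attribute 'round'
top mat [ 0.4653 -0.0599] 52.2 [ 0.4682 -0.0635]
top mat [0.6025 0.158 ] 71.0 [0.6014 0.1602]
top mat [0.6049 0.0635] 71.3 [0.6033 0.0624]
top mat [ 0.6071 -0.0313] 71.4 [ 0.605 -0.033]
top mat [ 0.6093 -0.126 ] 71.4 [ 0.6092 -0.1258]
scene mat [ 0.6091 -0.1252] 72.3 [ 0.6119 -0.1263]
scene mat [ 0.6068 -0.0307] 72.1 [ 0.6086 -0.032 ]
scene mat [0.6047 0.0648] 72.7 [0.6075 0.0626]
scene mat [0.6022 0.1592] 72.5 [0.6027 0.1605]
scene mat [-0.0909  0.3469] 141.4 [-0.0875  0.3461]
```

```bash
python3 - <<'E'
from h import *
C={n:dict(np.load(n+"0.npz")) for n in("top","scene")}
W={n:cloud(C[n]) for n in C}
px={'medium':(206,263,.052,.032),'flat':(287,271,.028,.03),'low':(362,256,.04,.026),'tall':(463,265,.064,.028),'dial':(161,177,.061,.033),'jar':(468,155,.104,.034),'orange':(241,339,.028,.03),'pink':(328,330,.028,.03)}
for k,(u,v,z,r) in px.items():
    g=cast(C['top'],(u,v),z)[0]
    for n in C:
        a=disc(C[n],W[n],g,z,r); print(k,n,a[0],a[1],a[2],a[3])
E
```

```text
medium top [0.45976919 0.18991418] 63.8870969414711 [0.45938404 0.19051531] 0.05078590697759748
medium scene [0.46157587 0.18942732] 66.72002375125885 [0.46227954 0.18968016] 0.05245566700793189
flat top [0.44465944 0.06231287] 60.65717339515686 [0.44427469 0.06237747] 0.026909573765931116
flat scene [0.44672489 0.06186736] 62.629424035549164 [0.44751889 0.06152722] 0.028452040611466646
low top [ 0.46509442 -0.05913794] 53.68418246507645 [ 0.46532848 -0.0591941 ] 0.03910147845903421
low scene [ 0.46739066 -0.06021485] 55.150214582681656 [ 0.46830694 -0.06028126] 0.04064442958348381
tall top [ 0.44566596 -0.21499676] 57.22736194729805 [ 0.44546504 -0.21471588] 0.06317587933208026
tall scene [ 0.44761756 -0.21566503] 59.535913169384 [ 0.44928234 -0.21534903] 0.0646513590325322
dial top [0.5955441  0.25446197] 65.97454845905304 [0.5961289  0.25515323] 0.05924999982649994
dial scene [0.59748709 0.2540189 ] 68.01623106002808 [0.59895819 0.25421539] 0.06085819065808013
jar top [ 0.61112362 -0.21806827] 58.12227353453636 [ 0.61163813 -0.2180917 ] 0.10301845080600702
jar scene [ 0.61339718 -0.21833538] 59.61624160408974 [ 0.61437871 -0.21865334] 0.10457491006693728
orange top [0.33656949 0.13925016] 61.037998646497726 [0.33605193 0.13986254] 0.026906462807202543
orange scene [0.33838785 0.1395151 ] 63.39118629693985 [0.33910183 0.13890668] 0.02844466440474302
pink top [ 0.34709075 -0.00286083] 60.44662743806839 [ 0.34720835 -0.00272934] 0.027103123957446438
pink scene [ 0.34934086 -0.00221886] 63.32968920469284 [ 0.35115224 -0.00268137] 0.028777878817727268
```

Request:
arm_command:
  deltas:
    - {"linear":[0,0,0],"twist":[0,0,-0.184],"fingers":1}
    - {"linear":[0,0,0],"twist":[0,0,-0.184],"fingers":1}
    - {"linear":[0,0,0],"twist":[0,0,-0.184],"fingers":1}
    - {"linear":[0,0,0],"twist":[0,0,-0.184],"fingers":1}
    - {"linear":[0,0,0],"twist":[0,0,-0.184],"fingers":1}
    - {"linear":[0,0,0],"twist":[0,0,-0.184],"fingers":1}
    - {"linear":[0,0,0],"twist":[0,0,-0.184],"fingers":1}
    - {"linear":[0,0,0],"twist":[0,0,-0.184],"fingers":1}
  newtons: 30

```text
clock: 0.9
position: [0.2637, -0.5938, 0.2309]
orientation: [-0.0, 0.704, 0.71, 0.0]
wrist_force: [0.3, 0.1, 1.1]
opening: 0.996
gripper_force: 0.0
```

Request:
arm_command:
  deltas:
    - {"linear":[0.26,0.127,0],"twist":[0,0,0],"fingers":1}
    - {"linear":[0.26,0.127,0],"twist":[0,0,0],"fingers":1}
    - {"linear":[0.26,0.127,0],"twist":[0,0,0],"fingers":1}
    - {"linear":[0.26,0.127,0],"twist":[0,0,0],"fingers":1}
    - {"linear":[0.26,0.127,0],"twist":[0,0,0],"fingers":1}
    - {"linear":[0.26,0.127,0],"twist":[0,0,0],"fingers":1}
    - {"linear":[0.26,0.127,0],"twist":[0,0,0],"fingers":1}
    - {"linear":[0.26,0.127,0],"twist":[0,0,0],"fingers":1}

```text
clock: 1.7
position: [0.3852, -0.3427, 0.2312]
orientation: [-0.0, 0.706, 0.708, 0.0]
wrist_force: [0.7, -0.4, -0.4]
opening: 1.0
gripper_force: 0.0
```

Request:
arm_command:
  deltas:
    - {"linear":[0.268,0.127,0],"twist":[0,0,0],"fingers":1}
    - {"linear":[0.268,0.127,0],"twist":[0,0,0],"fingers":1}
    - {"linear":[0.268,0.127,0],"twist":[0,0,0],"fingers":1}
    - {"linear":[0.268,0.127,0.2],"twist":[0,0,0],"fingers":1}
    - {"linear":[0,0,0.25],"twist":[0,0,0],"fingers":1}
    - {"linear":[0,0,0.25],"twist":[0,0,0],"fingers":1}
    - {"linear":[0,0,0.25],"twist":[0,0,0],"fingers":1}
    - {"linear":[0,0,0],"twist":[0,0,0],"fingers":1}

```text
clock: 2.5
position: [0.4434, -0.214, 0.1144]
orientation: [-0.003, 0.706, 0.708, -0.001]
wrist_force: [0.4, 0.5, 0.8]
opening: 1.0
gripper_force: 0.0
```

```bash
python3 - <<'E'
from cell import bot
import cv2,numpy as np
c=bot.read_camera("scene");cv2.imwrite("pics/s1.png",cv2.resize(c["img"][150:350,80:340],None,fx=3,fy=3))
E
```

```text
(no output)
```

View pics/s1.png

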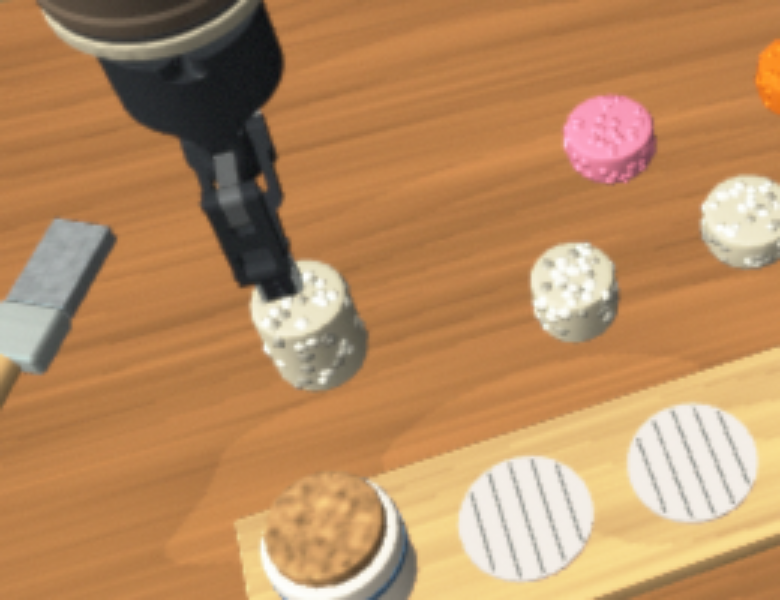

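The crop shows the open gripper hanging over the tall cheese at crop (300,310). The fingertips are still above its top, so I'll settle here and check the pose.

Request:
arm_command:
  deltas:
    - {"linear":[0,0.01,0],"twist":[0,0,0],"fingers":1}
    - {"linear":[0,0,0],"twist":[0,0,0],"fingers":1}

```text
clock: 2.75
position: [0.4477, -0.2159, 0.1188]
orientation: [0.001, 0.706, 0.708, 0.0]
wrist_force: [-0.8, -0.9, 0.0]
opening: 0.999
gripper_force: 0.0
```

Request:
arm_command:
  deltas:
    - {"linear":[0,0,0.22],"twist":[0,0,0],"fingers":1}
    - {"linear":[0,0,0.22],"twist":[0,0,0],"fingers":1}
    - {"linear":[0,0,0.22],"twist":[0,0,0],"fingers":1}
    - {"linear":[0,0,0.19],"twist":[0,0,0],"fingers":1}
    - {"linear":[0,0,0],"twist":[0,0,0],"fingers":1}
    - {"linear":[0,0,0],"twist":[0,0,0],"fingers":1}
  newtons: 40

```text
clock: 3.35
position: [0.4471, -0.2156, 0.0162]
orientation: [0.0, 0.706, 0.708, 0.0]
wrist_force: [0.3, -0.1, 0.4]
opening: 1.001
gripper_force: 0.0
```

Request:
arm_command:
  deltas:
    - {"linear":[0,0,0],"twist":[0,0,0],"fingers":-1}
    - {"linear":[0,0,0],"twist":[0,0,0],"fingers":-1}
    - {"linear":[0,0,0],"twist":[0,0,0],"fingers":-1}
    - {"linear":[0,0,0],"twist":[0,0,0],"fingers":-1}
    - {"linear":[0,0,0],"twist":[0,0,0],"fingers":-1}
    - {"linear":[0,0,0],"twist":[0,0,0],"fingers":-1}

```text
clock: 3.95
position: [0.4474, -0.2157, 0.0167]
orientation: [0.001, 0.706, 0.708, 0.0]
wrist_force: [-1.9, -0.0, 14.4]
opening: 0.647
gripper_force: 39.3
```

Request:
arm_command:
  deltas:
    - {"linear":[0,0,-0.1],"twist":[0,0,0],"fingers":-1}
    - {"linear":[0,0,-0.2],"twist":[0,0,0],"fingers":-1}
    - {"linear":[0,0,-0.3],"twist":[0,0,0],"fingers":-1}
    - {"linear":[0,0,-0.3],"twist":[0,0,0],"fingers":-1}
    - {"linear":[0.05,0.09,0],"twist":[0,0,0],"fingers":-1}
    - {"linear":[0.1,0.18,0],"twist":[0,0,0],"fingers":-1}
    - {"linear":[0.15,0.27,0],"twist":[0,0,0],"fingers":-1}
    - {"linear":[0.15,0.27,0],"twist":[0,0,0],"fingers":-1}

```text
clock: 4.75
position: [0.5447, -0.1602, 0.1237]
orientation: [0.0, 0.706, 0.708, 0.0]
wrist_force: [1.4, -0.9, -2.2]
opening: 0.647
gripper_force: 43.4
```

Request:
arm_command:
  deltas:
    - {"linear":[0.15,0.27,0],"twist":[0,0,0],"fingers":-1}
    - {"linear":[0.1,0.18,0],"twist":[0,0,0],"fingers":-1}
    - {"linear":[0.05,0.09,0],"twist":[0,0,0],"fingers":-1}
    - {"linear":[0,0,0.1],"twist":[0,0,0],"fingers":-1}
    - {"linear":[0,0,0.2],"twist":[0,0,0],"fingers":-1}
    - {"linear":[0,0,0.15],"twist":[0,0,0],"fingers":-1}
    - {"linear":[0,0,0],"twist":[0,0,0],"fingers":-1}
    - {"linear":[0,0,0],"twist":[0,0,0],"fingers":-1}

```text
clock: 5.55
position: [0.6072, -0.1252, 0.0689]
orientation: [-0.001, 0.706, 0.708, -0.0]
wrist_force: [0.4, 0.3, -1.6]
opening: 0.644
gripper_force: 43.3
```

Request:
arm_command:
  deltas:
    - {"linear":[0,0.015,0.04],"twist":[0,0,0],"fingers":-1}
    - {"linear":[0,0,0.04],"twist":[0,0,0],"fingers":-1}
    - {"linear":[0,0,0.02],"twist":[0,0,0],"fingers":-1}
    - {"linear":[0,0,0],"twist":[0,0,0],"fingers":-1}
    - {"linear":[0,0,0],"twist":[0,0,0],"fingers":-1}

```text
clock: 6.05
position: [0.6102, -0.1247, 0.0574]
orientation: [0.0, 0.706, 0.708, -0.0]
wrist_force: [-0.1, -0.6, -1.3]
opening: 0.642
gripper_force: 43.3
```

Request:
arm_command:
  deltas:
    - {"linear":[-0.007,-0.008,0.01],"twist":[0,0,0],"fingers":-1}
    - {"linear":[0,0,0],"twist":[0,0,0],"fingers":-1}
    - {"linear":[0,0,0],"twist":[0,0,0],"fingers":-1}

```text
clock: 6.35
position: [0.6092, -0.1256, 0.0561]
orientation: [0.0, 0.706, 0.708, -0.0]
wrist_force: [0.4, 0.1, -2.2]
opening: 0.648
gripper_force: 43.3
```

```bash
python3 - <<'E'
from cell import bot
import cv2,numpy as np
print(bot.get_obs()["position"],bot.get_obs()["wrist_force"])
c=bot.read_camera("scene");cv2.imwrite("pics/s2.png",cv2.resize(c["img"][220:400,130:370],None,fx=3.2,fy=3.2))
E
```

```text
[ 0.60919304 -0.12561652  0.05612627] [ 0.36770593  0.0609298  -2.19624697]
```

View pics/s2.png

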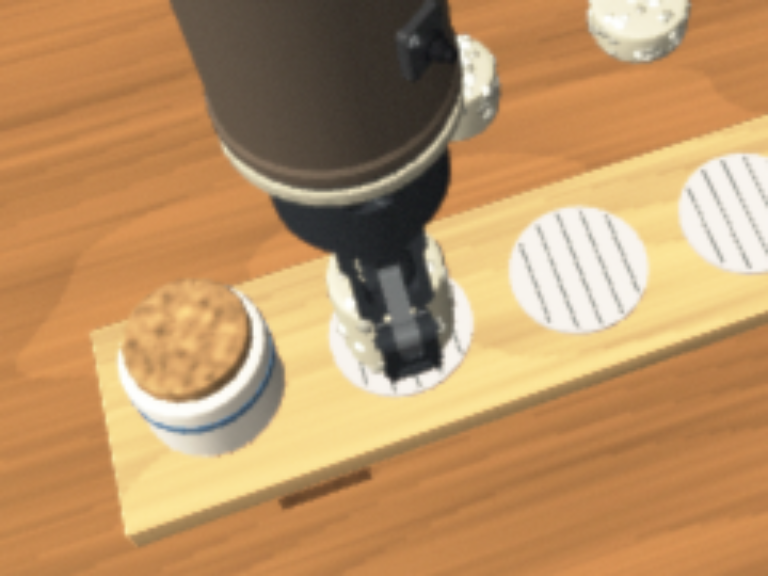

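The tall cheese is in the gripper, just above the mat next to the jar at crop (400,340), and looks centred on it. I'll creep down to contact.

Request:
arm_command:
  deltas:
    - {"linear":[0,0,0.01],"twist":[0,0,0],"fingers":-1}
    - {"linear":[0,0,0],"twist":[0,0,0],"fingers":-1}
    - {"linear":[0,0,0],"twist":[0,0,0],"fingers":-1}

```text
clock: 6.7
position: [0.6094, -0.1256, 0.0557]
orientation: [0.0, 0.706, 0.708, 0.0]
wrist_force: [-4.3, 1.3, 13.1]
opening: 0.646
gripper_force: 44.6
```

Request:
arm_command:
  deltas:
    - {"linear":[0,0,0],"twist":[0,0,0],"fingers":0.6}
    - {"linear":[0,0,0],"twist":[0,0,0],"fingers":1}
    - {"linear":[0,0,0],"twist":[0,0,0],"fingers":1}
    - {"linear":[0,0,0],"twist":[0,0,0],"fingers":1}
    - {"linear":[0,0,-0.1],"twist":[0,0,0],"fingers":1}
    - {"linear":[0,0,-0.3],"twist":[0,0,0],"fingers":1}
    - {"linear":[0,0,-0.3],"twist":[0,0,0],"fingers":1}
    - {"linear":[0,0,-0.3],"twist":[0,0,0],"fingers":1}

```text
clock: 7.5
position: [0.6091, -0.1256, 0.177]
orientation: [0.0, 0.706, 0.708, 0.0]
wrist_force: [0.2, -0.2, 0.1]
opening: 0.998
gripper_force: 0.0
```

Request:
arm_command:
  deltas:
    - {"linear":[0.13,-0.06,0],"twist":[0,0,0],"fingers":1}
    - {"linear":[0.25,-0.12,0],"twist":[0,0,0],"fingers":1}
    - {"linear":[0.3,-0.14,0],"twist":[0,0,0],"fingers":1}
    - {"linear":[0.3,-0.14,0],"twist":[0,0,0],"fingers":1}
    - {"linear":[0.3,-0.14,0],"twist":[0,0,0],"fingers":1}
    - {"linear":[0.3,-0.14,0],"twist":[0,0,0],"fingers":1}
    - {"linear":[0.3,-0.14,0],"twist":[0,0,0],"fingers":1}
    - {"linear":[0.3,-0.14,0],"twist":[0,0,0],"fingers":1}

```text
clock: 8.3
position: [0.4848, 0.137, 0.1753]
orientation: [0.0, 0.706, 0.708, 0.0]
wrist_force: [0.4, 0.0, -0.4]
opening: 1.001
gripper_force: 0.0
```

Request:
arm_command:
  deltas:
    - {"linear":[0.3,-0.14,0],"twist":[0,0,0],"fingers":1}
    - {"linear":[0.15,-0.08,0],"twist":[0,0,0],"fingers":1}
    - {"linear":[0,0,0],"twist":[0,0,0],"fingers":1}
    - {"linear":[0,0,0],"twist":[0,0,0],"fingers":1}
    - {"linear":[0,0,0],"twist":[0,0,0],"fingers":1}

```text
clock: 8.8
position: [0.4597, 0.189, 0.175]
orientation: [0.0, 0.706, 0.708, 0.0]
wrist_force: [-0.7, 0.5, -0.0]
opening: 0.998
gripper_force: 0.0
```

```bash
python3 - <<'E'
from cell import bot
from h import *
c=bot.read_camera("scene")
W=cloud(c)
print(disc(c,W,(.6092,-.1256),.103,.028))
cv2.imwrite("pics/s3.png",c["img"])
print(bot.get_obs()["position"])
E
```

```text
(array([ 0.61069751, -0.12632632]), 58.199383318424225, array([ 0.61236822, -0.12593953]), np.float64(0.1036521740606993))
[0.45981268 0.18887691 0.17500931]
```

View pics/s3.png

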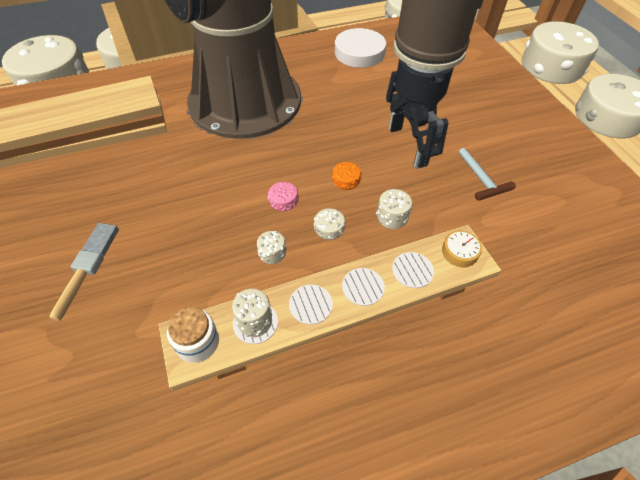

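The tall cheese stands upright on its mat at (252,315) and the gripper is above the medium one. Next, grasp the medium cheese.

Request:
arm_command:
  deltas:
    - {"linear":[0.006,0.006,0.15],"twist":[0,0,0],"fingers":1}
    - {"linear":[0,0,0.3],"twist":[0,0,0],"fingers":1}
    - {"linear":[0,0,0.3],"twist":[0,0,0],"fingers":1}
    - {"linear":[0,0,0.3],"twist":[0,0,0],"fingers":1}
    - {"linear":[0,0,0.2],"twist":[0,0,0],"fingers":1}
    - {"linear":[0,0,0.1],"twist":[0,0,0],"fingers":1}
    - {"linear":[0,0,0],"twist":[0,0,0],"fingers":1}
    - {"linear":[0,0,0],"twist":[0,0,0],"fingers":1}

```text
clock: 9.65
position: [0.4607, 0.1901, 0.0135]
orientation: [0.0, 0.706, 0.708, 0.0]
wrist_force: [0.4, 0.1, 0.3]
opening: 1.002
gripper_force: 0.0
```

Request:
arm_command:
  deltas:
    - {"linear":[0,0,0],"twist":[0,0,0],"fingers":-1}
    - {"linear":[0,0,0],"twist":[0,0,0],"fingers":-1}
    - {"linear":[0,0,0],"twist":[0,0,0],"fingers":-1}
    - {"linear":[0,0,0],"twist":[0,0,0],"fingers":-1}
    - {"linear":[0,0,0],"twist":[0,0,0],"fingers":-1}
    - {"linear":[0,0,0],"twist":[0,0,0],"fingers":-1}

```text
clock: 10.25
position: [0.461, 0.1905, 0.0142]
orientation: [0.001, 0.706, 0.708, 0.001]
wrist_force: [-1.1, -2.4, 9.8]
opening: 0.737
gripper_force: 41.3
```

Request:
arm_command:
  deltas:
    - {"linear":[0,0,-0.1],"twist":[0,0,0],"fingers":-1}
    - {"linear":[0,0,-0.2],"twist":[0,0,0],"fingers":-1}
    - {"linear":[0,0,-0.3],"twist":[0,0,0],"fingers":-1}
    - {"linear":[0,0,-0.3],"twist":[0,0,0],"fingers":-1}
    - {"linear":[-0.131,0.087,0],"twist":[0,0,0],"fingers":-1}
    - {"linear":[-0.263,0.174,0],"twist":[0,0,0],"fingers":-1}
    - {"linear":[-0.263,0.174,0],"twist":[0,0,0],"fingers":-1}
    - {"linear":[-0.263,0.174,0],"twist":[0,0,0],"fingers":-1}

```text
clock: 11.05
position: [0.5343, 0.0791, 0.1225]
orientation: [0.0, 0.706, 0.708, 0.001]
wrist_force: [-0.1, 1.4, -1.6]
opening: 0.736
gripper_force: 45.1
```

Request:
arm_command:
  deltas:
    - {"linear":[-0.263,0.174,0],"twist":[0,0,0],"fingers":-1}
    - {"linear":[-0.263,0.174,0],"twist":[0,0,0],"fingers":-1}
    - {"linear":[-0.263,0.174,0],"twist":[0,0,0],"fingers":-1}
    - {"linear":[-0.131,0.087,0],"twist":[0,0,0],"fingers":-1}
    - {"linear":[0,0,0.2],"twist":[0,0,0],"fingers":-1}
    - {"linear":[0,0,0.2],"twist":[0,0,0],"fingers":-1}
    - {"linear":[0,0,0],"twist":[0,0,0],"fingers":-1}
    - {"linear":[0,0,0],"twist":[0,0,0],"fingers":-1}

```text
clock: 11.85
position: [0.6068, -0.0298, 0.0737]
orientation: [-0.0, 0.706, 0.708, -0.0]
wrist_force: [-0.1, 0.1, -1.4]
opening: 0.738
gripper_force: 45.0
```

Request:
arm_command:
  deltas:
    - {"linear":[-0.006,0,0.06],"twist":[0,0,0],"fingers":-1}
    - {"linear":[0,0,0.06],"twist":[0,0,0],"fingers":-1}
    - {"linear":[0,0,0.04],"twist":[0,0,0],"fingers":-1}
    - {"linear":[0,0,0],"twist":[0,0,0],"fingers":-1}
    - {"linear":[0,0,0.005],"twist":[0,0,0],"fingers":-1}
    - {"linear":[0,0,0],"twist":[0,0,0],"fingers":-1}
    - {"linear":[0,0,0],"twist":[0,0,0],"fingers":-1}

```text
clock: 12.55
position: [0.607, -0.0307, 0.0532]
orientation: [0.0, 0.706, 0.708, 0.0]
wrist_force: [0.5, 0.1, 1.2]
opening: 0.738
gripper_force: 45.4
```

Request:
arm_command:
  deltas:
    - {"linear":[0,0,0],"twist":[0,0,0],"fingers":0.6}
    - {"linear":[0,0,0],"twist":[0,0,0],"fingers":1}
    - {"linear":[0,0,0],"twist":[0,0,0],"fingers":1}
    - {"linear":[0,0,0],"twist":[0,0,0],"fingers":1}
    - {"linear":[0,0,-0.1],"twist":[0,0,0],"fingers":1}
    - {"linear":[0,0,-0.3],"twist":[0,0,0],"fingers":1}
    - {"linear":[0,0,-0.3],"twist":[0,0,0],"fingers":1}
    - {"linear":[0,0,-0.2],"twist":[0,0,0],"fingers":1}

```text
clock: 13.35
position: [0.6078, -0.0309, 0.1644]
orientation: [0.001, 0.706, 0.708, 0.001]
wrist_force: [0.9, 0.0, -0.7]
opening: 0.999
gripper_force: 0.0
```

Request:
arm_command:
  deltas:
    - {"linear":[-0.02,-0.1,0],"twist":[0,0,0],"fingers":1}
    - {"linear":[-0.04,-0.2,0],"twist":[0,0,0],"fingers":1}
    - {"linear":[-0.06,-0.274,0],"twist":[0,0,0],"fingers":1}
    - {"linear":[-0.06,-0.3,0],"twist":[0,0,0],"fingers":1}
    - {"linear":[-0.04,-0.2,0],"twist":[0,0,0],"fingers":1}
    - {"linear":[-0.022,-0.1,0],"twist":[0,0,0],"fingers":1}
    - {"linear":[0,0,0],"twist":[0,0,0],"fingers":1}
    - {"linear":[0,0,0],"twist":[0,0,0],"fingers":1}

```text
clock: 14.15
position: [0.4674, -0.0604, 0.1614]
orientation: [0.001, 0.706, 0.708, 0.0]
wrist_force: [0.2, -0.1, -0.2]
opening: 0.998
gripper_force: 0.0
```

```bash
python3 - <<'E'
from cell import bot
from h import *
c=bot.read_camera("scene")
W=cloud(c)
print(disc(c,W,(.607,-.031),.091,.032),disc(c,W,(.6092,-.1256),.103,.028))
print(bot.get_obs()["position"])
E
```

```text
(array([ 0.60929543, -0.02995952]), 65.68722426891327, array([ 0.61000944, -0.0307207 ]), np.float64(0.09150316342046157)) (array([ 0.61095965, -0.12658146]), 58.43004211783409, array([ 0.61265121, -0.12613799]), np.float64(0.10360471631205805))
[ 0.4676256  -0.06033968  0.16132026]
```

Request:
arm_command:
  deltas:
    - {"linear":[0.005,-0.01,0.15],"twist":[0,0,0],"fingers":1}
    - {"linear":[0,0,0.3],"twist":[0,0,0],"fingers":1}
    - {"linear":[0,0,0.3],"twist":[0,0,0],"fingers":1}
    - {"linear":[0,0,0.3],"twist":[0,0,0],"fingers":1}
    - {"linear":[0,0,0.16],"twist":[0,0,0],"fingers":1}
    - {"linear":[0,0,0.08],"twist":[0,0,0],"fingers":1}
    - {"linear":[0,0,0],"twist":[0,0,0],"fingers":1}
    - {"linear":[0,0,0],"twist":[0,0,0],"fingers":1}

```text
clock: 15.0
position: [0.4658, -0.0597, 0.0068]
orientation: [0.0, 0.706, 0.708, 0.0]
wrist_force: [-1.0, -0.3, 0.3]
opening: 1.002
gripper_force: 0.0
```

Request:
arm_command:
  deltas:
    - {"linear":[0,0,0],"twist":[0,0,0],"fingers":-1}
    - {"linear":[0,0,0],"twist":[0,0,0],"fingers":-1}
    - {"linear":[0,0,0],"twist":[0,0,0],"fingers":-1}
    - {"linear":[0,0,0],"twist":[0,0,0],"fingers":-1}
    - {"linear":[0,0,0],"twist":[0,0,0],"fingers":-1}
    - {"linear":[0,0,0],"twist":[0,0,0],"fingers":-1}

```text
clock: 15.6
position: [0.4657, -0.0598, 0.0073]
orientation: [0.001, 0.706, 0.708, 0.001]
wrist_force: [-1.8, 0.7, 14.3]
opening: 0.598
gripper_force: 39.1
```

Request:
arm_command:
  deltas:
    - {"linear":[0,0,-0.1],"twist":[0,0,0],"fingers":-1}
    - {"linear":[0,0,-0.2],"twist":[0,0,0],"fingers":-1}
    - {"linear":[0,0,-0.3],"twist":[0,0,0],"fingers":-1}
    - {"linear":[0,0,-0.3],"twist":[0,0,0],"fingers":-1}
    - {"linear":[0.086,0.097,0],"twist":[0,0,0],"fingers":-1}
    - {"linear":[0.172,0.193,0],"twist":[0,0,0],"fingers":-1}
    - {"linear":[0.172,0.193,0],"twist":[0,0,0],"fingers":-1}
    - {"linear":[0.172,0.193,0],"twist":[0,0,0],"fingers":-1}

```text
clock: 16.4
position: [0.5468, 0.0139, 0.1148]
orientation: [0.0, 0.706, 0.708, 0.0]
wrist_force: [0.8, 0.7, -0.6]
opening: 0.597
gripper_force: 42.2
```

Request:
arm_command:
  deltas:
    - {"linear":[0.172,0.193,0],"twist":[0,0,0],"fingers":-1}
    - {"linear":[0.172,0.193,0],"twist":[0,0,0],"fingers":-1}
    - {"linear":[0.086,0.097,0],"twist":[0,0,0],"fingers":-1}
    - {"linear":[0,0,0.2],"twist":[0,0,0],"fingers":-1}
    - {"linear":[0,0,0.2],"twist":[0,0,0],"fingers":-1}
    - {"linear":[0,0,0],"twist":[0,0,0],"fingers":-1}
    - {"linear":[0,0,0],"twist":[0,0,0],"fingers":-1}

```text
clock: 17.1
position: [0.6032, 0.0645, 0.0664]
orientation: [-0.0, 0.706, 0.708, -0.0]
wrist_force: [1.3, -1.5, -1.8]
opening: 0.597
gripper_force: 42.2
```

Request:
arm_command:
  deltas:
    - {"linear":[0,0.004,0.06],"twist":[0,0,0],"fingers":-1}
    - {"linear":[0,0,0.06],"twist":[0,0,0],"fingers":-1}
    - {"linear":[0,0,0.04],"twist":[0,0,0],"fingers":-1}
    - {"linear":[0,0,0],"twist":[0,0,0],"fingers":-1}
    - {"linear":[0,0,0.005],"twist":[0,0,0],"fingers":-1}
    - {"linear":[0,0,0],"twist":[0,0,0],"fingers":-1}
    - {"linear":[0,0,0],"twist":[0,0,0],"fingers":-1}

```text
clock: 17.8
position: [0.6042, 0.0646, 0.0466]
orientation: [0.0, 0.706, 0.708, 0.0]
wrist_force: [-0.2, 0.3, -0.4]
opening: 0.597
gripper_force: 42.2
```

Request:
arm_command:
  deltas:
    - {"linear":[0,0,0.005],"twist":[0,0,0],"fingers":-1}
    - {"linear":[0,0,0],"twist":[0,0,0],"fingers":0.5}
    - {"linear":[0,0,0],"twist":[0,0,0],"fingers":1}
    - {"linear":[0,0,0],"twist":[0,0,0],"fingers":1}
    - {"linear":[0,0,0],"twist":[0,0,0],"fingers":1}
    - {"linear":[0,0,-0.2],"twist":[0,0,0],"fingers":1}
    - {"linear":[0,0,-0.35],"twist":[0,0,0],"fingers":1}
    - {"linear":[0,0,-0.35],"twist":[0,0,0],"fingers":1}

```text
clock: 18.6
position: [0.6035, 0.0645, 0.1546]
orientation: [-0.001, 0.706, 0.708, -0.001]
wrist_force: [0.4, 0.2, -0.7]
opening: 1.002
gripper_force: 0.0
```

Request:
arm_command:
  deltas:
    - {"linear":[0,-0.1,0],"twist":[0,0,0],"fingers":1}
    - {"linear":[-0.005,-0.25,0],"twist":[0,0,0],"fingers":1}
    - {"linear":[-0.005,-0.31,0],"twist":[0,0,0],"fingers":1}
    - {"linear":[-0.005,-0.31,0],"twist":[0,0,0],"fingers":1}
    - {"linear":[-0.005,-0.25,0],"twist":[0,0,0],"fingers":1}
    - {"linear":[0,-0.1,0],"twist":[0,0,0],"fingers":1}
    - {"linear":[0,0,0],"twist":[0,0,0],"fingers":1}
    - {"linear":[0,0,0],"twist":[0,0,0],"fingers":1}

```text
clock: 19.4
position: [0.4472, 0.0618, 0.1542]
orientation: [0.001, 0.706, 0.708, 0.001]
wrist_force: [0.6, 0.4, -0.2]
opening: 0.998
gripper_force: 0.0
```

```bash
python3 - <<'E'
from cell import bot
from h import *
c=bot.read_camera("scene")
W=cloud(c)
for g,z,r in(((.6048,.0642),.079,.026),((.607,-.031),.091,.032),((.6092,-.1256),.103,.028)):print(disc(c,W,g,z,r))
print(bot.get_obs()["position"])
E
```

```text
(array([0.60551822, 0.06288931]), 55.299121886491776, array([0.60724601, 0.06331942]), np.float64(0.07947182367142216))
(array([ 0.60910857, -0.02986114]), 65.2838945388794, array([ 0.60981016, -0.03045828]), np.float64(0.09165470449934382))
(array([ 0.61062413, -0.12636395]), 58.03447216749191, array([ 0.61211833, -0.12612254]), np.float64(0.1036601935859501))
[0.44750187 0.06176765 0.15410659]
```

Request:
arm_command:
  deltas:
    - {"linear":[0.002,-0.01,0.15],"twist":[0,0,0],"fingers":1}
    - {"linear":[0,0,0.3],"twist":[0,0,0],"fingers":1}
    - {"linear":[0,0,0.3],"twist":[0,0,0],"fingers":1}
    - {"linear":[0,0,0.3],"twist":[0,0,0],"fingers":1}
    - {"linear":[0,0,0.14],"twist":[0,0,0],"fingers":1}
    - {"linear":[0,0,0.08],"twist":[0,0,0],"fingers":1}
    - {"linear":[0,0,0],"twist":[0,0,0],"fingers":1}
    - {"linear":[0,0,0],"twist":[0,0,0],"fingers":1}

```text
clock: 20.25
position: [0.4454, 0.062, 0.0018]
orientation: [0.0, 0.706, 0.708, 0.0]
wrist_force: [-0.3, -0.6, 0.8]
opening: 0.999
gripper_force: 0.0
```

Request:
arm_command:
  deltas:
    - {"linear":[0,0,0],"twist":[0,0,0],"fingers":-1}
    - {"linear":[0,0,0],"twist":[0,0,0],"fingers":-1}
    - {"linear":[0,0,0],"twist":[0,0,0],"fingers":-1}
    - {"linear":[0,0,0],"twist":[0,0,0],"fingers":-1}
    - {"linear":[0,0,0],"twist":[0,0,0],"fingers":-1}
    - {"linear":[0,0,0],"twist":[0,0,0],"fingers":-1}

```text
clock: 20.85
position: [0.4454, 0.062, 0.0026]
orientation: [0.001, 0.706, 0.708, 0.001]
wrist_force: [0.1, -1.2, 12.9]
opening: 0.688
gripper_force: 40.0
```

Request:
arm_command:
  deltas:
    - {"linear":[0,0,-0.1],"twist":[0,0,0],"fingers":-1}
    - {"linear":[0,0,-0.2],"twist":[0,0,0],"fingers":-1}
    - {"linear":[0,0,-0.3],"twist":[0,0,0],"fingers":-1}
    - {"linear":[0,0,-0.3],"twist":[0,0,0],"fingers":-1}
    - {"linear":[0.067,0.109,0],"twist":[0,0,0],"fingers":-1}
    - {"linear":[0.134,0.218,0],"twist":[0,0,0],"fingers":-1}
    - {"linear":[0.134,0.218,0],"twist":[0,0,0],"fingers":-1}
    - {"linear":[0.134,0.218,0],"twist":[0,0,0],"fingers":-1}

```text
clock: 21.65
position: [0.537, 0.1191, 0.1111]
orientation: [0.0, 0.706, 0.708, 0.001]
wrist_force: [0.8, 0.2, -0.5]
opening: 0.688
gripper_force: 43.8
```

Request:
arm_command:
  deltas:
    - {"linear":[0.134,0.218,0],"twist":[0,0,0],"fingers":-1}
    - {"linear":[0.134,0.218,0],"twist":[0,0,0],"fingers":-1}
    - {"linear":[0.067,0.109,0],"twist":[0,0,0],"fingers":-1}
    - {"linear":[0,0,0.2],"twist":[0,0,0],"fingers":-1}
    - {"linear":[0,0,0.2],"twist":[0,0,0],"fingers":-1}
    - {"linear":[0,0,0],"twist":[0,0,0],"fingers":-1}
    - {"linear":[0,0,0],"twist":[0,0,0],"fingers":-1}

```text
clock: 22.35
position: [0.6011, 0.1588, 0.0625]
orientation: [-0.0, 0.706, 0.708, -0.0]
wrist_force: [0.1, -0.4, -0.3]
opening: 0.69
gripper_force: 43.8
```

Request:
arm_command:
  deltas:
    - {"linear":[0,0.006,0.06],"twist":[0,0,0],"fingers":-1}
    - {"linear":[0,0,0.06],"twist":[0,0,0],"fingers":-1}
    - {"linear":[0,0,0.04],"twist":[0,0,0],"fingers":-1}
    - {"linear":[0,0,0],"twist":[0,0,0],"fingers":-1}
    - {"linear":[0,0,0.01],"twist":[0,0,0],"fingers":-1}
    - {"linear":[0,0,0],"twist":[0,0,0],"fingers":-1}
    - {"linear":[0,0,0],"twist":[0,0,0],"fingers":-1}

```text
clock: 23.05
position: [0.602, 0.1589, 0.0417]
orientation: [0.0, 0.706, 0.708, 0.0]
wrist_force: [-3.5, -1.2, 9.2]
opening: 0.688
gripper_force: 44.7
```

In contact; release, lift and back off so the views are clear.

Request:
arm_command:
  deltas:
    - {"linear":[0,0,0],"twist":[0,0,0],"fingers":0.6}
    - {"linear":[0,0,0],"twist":[0,0,0],"fingers":1}
    - {"linear":[0,0,0],"twist":[0,0,0],"fingers":1}
    - {"linear":[0,0,0],"twist":[0,0,0],"fingers":1}
    - {"linear":[0,0,-0.2],"twist":[0,0,0],"fingers":1}
    - {"linear":[0,0,-0.35],"twist":[0,0,0],"fingers":1}
    - {"linear":[0,0,-0.35],"twist":[0,0,0],"fingers":1}
    - {"linear":[0,0,-0.2],"twist":[0,0,0],"fingers":1}

```text
clock: 23.85
position: [0.603, 0.1591, 0.1763]
orientation: [0.001, 0.706, 0.708, 0.001]
wrist_force: [-0.8, 0.3, -1.0]
opening: 1.003
gripper_force: 0.0
```

Request:
arm_command:
  deltas:
    - {"linear":[0.15,-0.1,0],"twist":[0,0,0],"fingers":1}
    - {"linear":[0.3,-0.15,0],"twist":[0,0,0],"fingers":1}
    - {"linear":[0.3,-0.15,0],"twist":[0,0,0],"fingers":1}
    - {"linear":[0.3,-0.15,0],"twist":[0,0,0],"fingers":1}
    - {"linear":[0.3,-0.15,0],"twist":[0,0,0],"fingers":1}
    - {"linear":[0.15,-0.1,0],"twist":[0,0,0],"fingers":1}
    - {"linear":[0,0,0],"twist":[0,0,0],"fingers":1}
    - {"linear":[0,0,0],"twist":[0,0,0],"fingers":1}

```text
clock: 24.65
position: [0.5052, 0.3388, 0.1731]
orientation: [0.0, 0.706, 0.709, -0.0]
wrist_force: [0.2, 0.5, -0.4]
opening: 0.997
gripper_force: 0.0
```

```bash
python3 - <<'E'
from cell import bot
from h import *
for n in("top","scene"):
    c=bot.read_camera(n);W=cloud(c);cv2.imwrite(f"pics/{n}9.png",c["img"])
    for k,g,z,r in(('flat',(.6024,.1587),.067,.03),('low',(.6048,.0642),.079,.026),('med',(.607,-.031),.091,.032),('tall',(.6092,-.1256),.103,.028),('dial',(.5965,.254),.061,.033),('jar',(.6122,-.218),.104,.034)):
        a=disc(c,W,g,z,r);print(n,k,a[0]-g,a[1],a[3])
print(bot.get_obs()["position"])
E
```

```text
top flat [-5.57850838e-05 -9.17236757e-04] 61.4844374358654 0.06586163066973624
top low [-0.00135983  0.00042711] 53.70096489787102 0.07788117054552568
top med [-0.00116599  0.00172646] 63.39038163423538 0.0898942118620798
top tall [-0.00118124  0.00070912] 57.21566081047058 0.10198340920407108
top dial [-0.00051936  0.0005228 ] 65.45592844486237 0.059299155586298974
top jar [-0.00084887  0.0004585 ] 58.430008590221405 0.10300417706242956
scene flat [ 0.00179184 -0.00071582] 62.600277364254 0.06742706513643773
scene low [ 0.00124769 -0.00088844] 55.60733005404472 0.07947427085309573
scene med [0.0024566  0.00096893] 66.01663678884506 0.09153975359866766
scene tall [ 0.00182223 -0.00104235] 58.48635733127594 0.10364671225031707
scene dial [0.00253777 0.0004772 ] 68.41795891523361 0.06101498980373038
scene jar [ 0.00120868 -0.00038327] 59.60027500987053 0.1045596770653517
[0.50585172 0.33792772 0.17305858]
```

View pics/scene9.png

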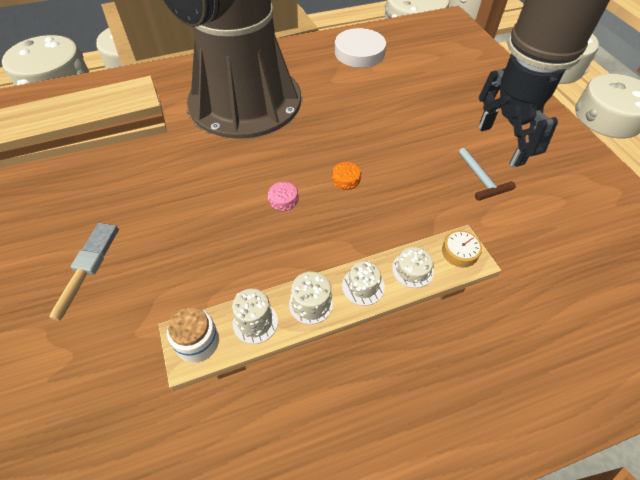

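All four cheeses are centred on their mats to within about 3 mm, rising from the dial at (463,246) to the jar at (191,332). The dial and jar have not moved and the gripper is clear.

```bash
python3 -c "
from cell import bot
print(bot.sign_off())"
```

```text
the job is handed in; nothing more can be done
None
```

The job is handed in: the four cheeses stand upright in rising order from the dial to the jar, each within about 3 mm of its mat's centre, with the dial and jar unmoved. The robot's clock was at about 25 s, and the hand-in returned no verdict.

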